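Tension the die-saw blade to the set mark

TASK

Tension the blade of the bench die saw: push the black tension knob gently down, past its loose travel, until it is free of its lock but not hard on its stop, keep it down and turn it clockwise until the tip of the sprung indicator arm stands at the red set mark, without running clear past it. Let the knob rise and lock before you let go, or it springs back, and take a fresh hold if one turn is not enough. Leave the saw released with the arm standing at the mark, never push the arm itself, and leave the other things on the shelf where they are.

Things in the scene. Friction and masses are not known exactly. Their poses are not given: they have to be found in the camera images.
- knob_foot (a point): point on the white die saw's deck (60 mm above the shelf), on the tension knob's upright axis. A bare metal sleeve, 66 mm across, ends 22 mm above it; above that, on a 20 mm neck, sits the round fluted black knob, 36 mm across and 44 mm tall, from 48 to 92 mm above this point, with a silver disc and a red stroke on top
- knob_hold (a point): point on the knob's axis, fixed to the saw, 80 mm above knob_foot, 12 mm below the knob's top: a good place to hold it. Nothing else within 90 mm rises over 40 mm above knob_foot. Pushed down, the knob first slides loosely (1 to 2 N) for 0 to 20 mm, different each time and not measured, then meets the sprung spindle, which gives at about 10 N, is free at 11 to 12 N and soon after meets a hard stop
- tension (a joint): turn of the knob, rad, 0 to 3.5, growing clockwise seen from above; each rad swings the indicator arm 0.18 rad, its tip 18 mm. Raised, it is locked and must not be forced round. Pushed to 11 to 12 N (about 20 N rams the stop) it is free and must be held: the saw's spring (0.03 to 0.08 N m) drives it back. Raised 6 mm or more it locks again, slipping back up to 0.1 rad
- pointer_tip (a point): working point of the slim black indicator arm, 100 mm from its pivot (the brass boss on the deck, 76 mm from the knob's axis), 7.5 mm above the deck. The arm lies level over the white scale plate and swings clockwise seen from above as the tension grows. Do not push the arm itself
- mark (a point): the red set mark, a stroke 6 mm wide on the scale with a red tab at its outer end, 100 mm from the arm's pivot, at the height of the arm's tip, fixed during a run. Its y axis points outward along the radius, its x axis the way the tip moves as tension grows; at the start the tip is 15 to 45 mm short of it (negative x)
- crucible: ochre ceramic crucible, 58 mm across, 55 mm tall, standing loose on the shelf; origin under its centre. Bystander
- chuck: stainless three-jaw lathe chuck, 80 mm across, 48 mm tall, lying loose; origin under its centre. Bystander
- shade_guide: mint-green shade guide with tooth-coloured tabs, 60 x 190 x 18 mm, lying loose; origin under its centre. Bystander
- stone_model: buff dental stone model with a row of white teeth, 62 x 66 x 24 mm, loose, on the round cutting table of the saw; origin under its centre. Bystander
- bench_brush: bench brush lying loose on the shelf; origin under its middle. Bystander
- sealer: brown glass bottle, 48 mm across, 110 mm tall, loose; origin under its centre. Bystander
- mix_bowl: blue plastic mixing bowl, 104 mm across, 55 mm tall, loose; origin under its centre. Bystander

How it is judged (in metres and radians):
On the way, in this order (a step that is already met when the one before it is completed fails the run):
1. the knob is held down, free of its lock, with the arm still short of the mark (contact force between spindle and lock below 0.5 N and contact force between the fingers and knob above 1 N and x of pointer_tip in the frame of mark below -0.008 m), for 0.2 s.
2. with the knob still held down and free, the arm's tip is brought to the mark (contact force between spindle and lock below 0.5 N and contact force between the fingers and knob above 1 N and x of pointer_tip in the frame of mark between -0.003 and 0.003 m), for 0.3 s.
At the end, for the whole second after the job is handed in: the tip of the indicator arm stands within 3 mm of the middle of the red mark, measured along the scale, and stays there at rest with the knob let go (x of pointer_tip in the frame of mark between -0.003 and 0.003 m and velocity of joint tension between -0.03 and 0.03 rad/s); the robot touches nothing.
It fails at once if the arm runs past the mark by more than 7 mm (x of pointer_tip in the frame of mark above 0.007 m).
It fails at once if the knob is rammed onto its stop (contact force between spindle and seat above 7 N).
It fails at once if a bystander is shifted by more than 15 mm (distance of any of crucible, chuck, shade_guide, stone_model, bench_brush, sealer, mix_bowl from where it was at the start of the episode above 0.015 m).
It fails at once if the knob is forced round while still in its lock (velocity of joint tension above 0.8 rad/s and contact force between spindle and lock above 4 N).
It fails at once if the indicator arm itself is pushed (contact force between the fingers and indicator above 1 N).
It also fails if it takes over 67 s, if anything falls off the work surface, if the arm or the gripper's body presses on something with over 40 N, if the wrist force passes 120 N, or if a joint passes its speed limit or range.

ROBOT

A 6-joint arm with a two-finger parallel gripper is mounted at the origin on the work surface. World frame = base frame: x ahead of the robot, y to its left, z up, the work surface at z = 0. Lengths are in m, angles in degrees, forces in N, time in s.
With the tool pointing down it reaches from about 0.225 to 0.725 m from the base axis. Payload 3.1 kg.
Tool frame: the origin (TCP) lies midway between the tips of the shut fingers; the grasp point (between the pads) lies 19 mm behind it; x points along the fingers, y is the direction in which the jaws open and shut, and the axes are right-handed (so a half turn about x gives the same grasp; the last joint's range is limited). The gripper opens to 85 mm and grips with 20 to 120 N. Pads are 22 mm wide; open, the fingers measure 114 mm over their backs; the gripper's body (76 mm by 85 mm) begins 54 mm behind the grasp point. The pads swing forward as they close: fully open they stand 13 mm farther back than shut.
Start: joints at [-75.332, 2.75, 5.684, 92.934, 0, 82.678], TCP at [0.197, -0.487, 0.231] pointing down, gripper open.
Joint ranges: [-166.93, 166.93], [-56.73, 111.36], [-69.38, 81.34], [-121.58, 131.49], [-85.45, 84.26], [-180, 180]. Speed limits (degrees/s): [159.86, 159.86, 180, 180, 180, 180].

INTERFACE

Orientations are given as [roll, pitch, yaw] about the fixed x, y, z axes, in that order (R = Rz(yaw) Ry(pitch) Rx(roll)).
In Python, from plant import arm, viewer gives the robot as it stands.
- The arm moves only by the shell command python3 -m pendant 'ROWS' [FORCE]. ROWS is a JSON object of lists of equal length, an entry for each row: "offset": the shift along the tool's x, y, z in cm, a list of three; "twist": the turn, a rotation vector about the tool's x, y, z in degrees, a list of three; "jaw": the gripper's target within -1 to 1 (fully open at 1, half-way at 0, shut at -1). A call has 1 to 20 rows; each row is the pose to reach, as a shift and turn from the pose commanded when the call began, along the tool's axes at that moment; what a row does not reach only later rows make up. A row lasts 1/8 s, in which the tool goes at most 62.5 mm and 10.7 degrees, less where a joint would pass 70% of its speed; a pose out of reach is approached as far as the arm can. A call with a gripper value outside its range is refused whole. The fingers move at their own pace and stop on an object; FORCE is the grip in N (left out, the last holds). Time passes only in rows, so rows that repeat a pose let the fingers close. It gives the time, the measured TCP pose, the force and the opening at its end, in the units of the state.
- arm.read_state(): the state, without advancing time (a new reading comes with each control period).
- viewer.snapshot(name): name is "side" or "top"; returns a dict with "image" (384x512x3 uint8, red, green, blue), "fx", "fy", "cx", "cy" (pixels), "cam_to_world" (4x4, takes a point from camera to world coordinates). Camera axes: x right, y down, z forward; pixel columns grow to the right and rows downward; lengths in m; the calibration is good to about 2 mm. A picture is of the moment at which its call begins. There is no depth.
- arm.job_done(): hands the job in, once; it reports no verdict.
The state is a dict: "t": time; "joints": joint angles; "joint_velocities": joint speeds; "joint_torque": joint torques, N m; "eef_pos": TCP position; "orientation": TCP orientation; "force": force on the tool from outside, world axes, zero at the start; "moment": the same for the moment, N m; "opening": finger opening in m.
Only numpy, scipy, OpenCV 4.12 (cv2) and the standard library are available. Lean on these libraries where they do the work, as an engineer would, in place of code of your own. Each camera call takes 0.05 s, during which the arm holds its last target. There are 200 camera calls.

## Working session

There is one attempt and no reset: what is moved stays moved. The work goes in short steps, Python scripts to look and compute and a shell command to move; the robot and the scene stay as the last step left them, time stands still between calls to the robot, and variables do not carry over. Pictures are saved under pics/ and viewed, about 8 in all and at most 12, crops included, and the job is handed in when it is done.

```bash
ls; mkdir -p pics
python3 - <<'E'
from plant import arm, viewer
import cv2,numpy as np,pickle
print(arm.read_state())
d={}
for n in("top","side"):
    s=viewer.snapshot(n); d[n]=s
    cv2.imwrite(f"pics/{n}0.png",cv2.resize(s["image"][:,:,::-1],(768,576),interpolation=cv2.INTER_CUBIC))
    print(n,s["fx"],s["fy"],s["cx"],s["cy"],np.round(s["cam_to_world"],3).tolist())
pickle.dump(d,open("snap0.pkl","wb"))
E
```

```text
pics
{'t': 0.0, 'joints': array([-7.53338682e+01,  2.79313705e+00,  5.58952016e+00,  9.29324402e+01,
       -5.48744224e-04,  8.26768801e+01]), 'joint_velocities': array([-0.02399062,  0.06350134,  0.04843939, -0.05490212,  0.08110213,
       -0.06288806]), 'joint_torque': array([ 2.77595362e-03, -3.38784027e+01,  3.20013535e+01,  2.04882823e-02,
       -1.77182246e-04, -6.58260177e-06]), 'eef_pos': array([ 0.19639921, -0.48621567,  0.23009662]), 'orientation': array([-97.09203669,  89.86394185, 104.8972157 ]), 'force': array([0.21863954, 0.14244759, 0.30113876]), 'moment': array([ 0.01381896,  0.00945186, -0.01060589]), 'opening': 0.08536144844513958}
top 442.5529791609661 442.5529791609661 254.11407971520987 186.31059282400628 [[0.011, -0.987, 0.163, 0.266], [-1.0, -0.013, -0.01, -0.025], [0.012, -0.163, -0.987, 1.654], [0.0, 0.0, 0.0, 1.0]]
side 491.31349871896214 491.31349871896214 254.85226856393334 194.21298492952698 [[0.91, -0.276, 0.308, 0.02], [-0.414, -0.61, 0.676, -1.125], [0.002, -0.743, -0.669, 1.186], [0.0, 0.0, 0.0, 1.0]]
```

View pics/top0.png

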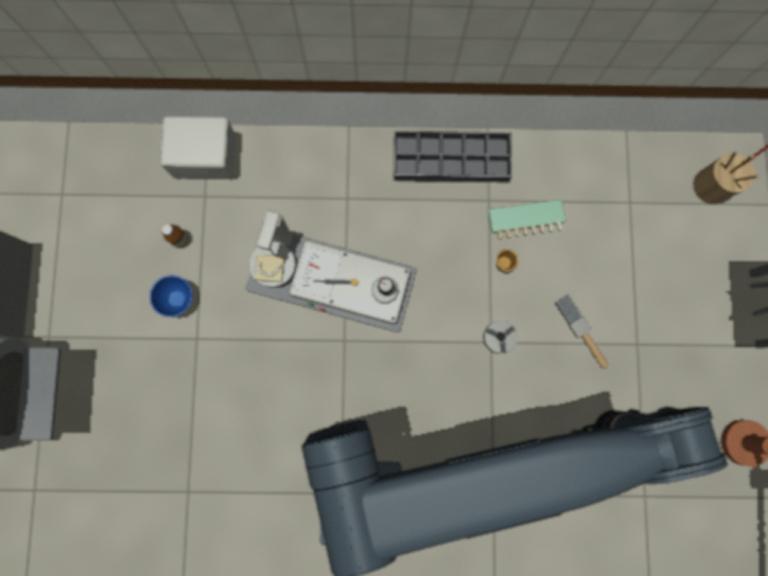

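View pics/side0.png

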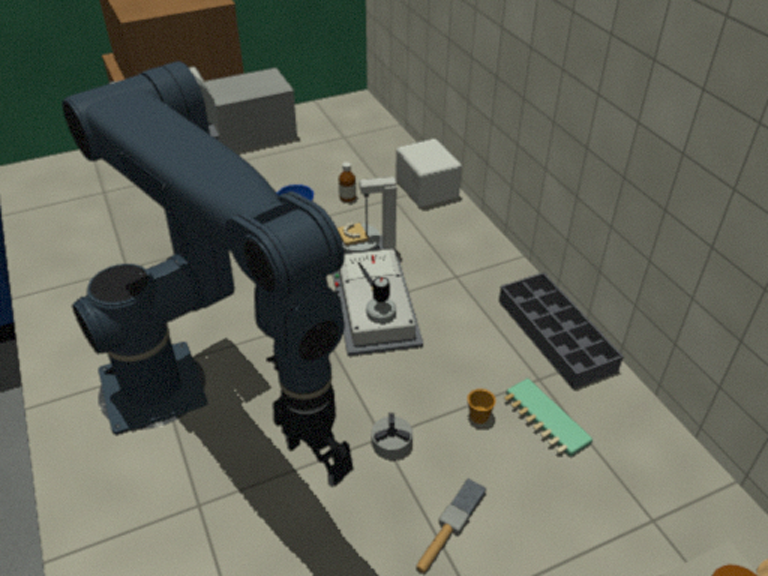

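The top view (768x576) shows the saw in the middle: knob near (386,287), brass pivot (354,282), arm tip near (315,281), red mark near (314,266). The side view shows the knob at (381,288). I'll measure on enlarged crops.

```bash
cat > h.py <<'E'
import cv2,numpy as np
def ray(s,u,v):
    M=s["cam_to_world"];d=M[:3,:3]@np.array([(u-s["cx"])/s["fx"],(v-s["cy"])/s["fy"],1]);return M[:3,3],d
def onz(s,u,v,z):
    o,d=ray(s,u,v);return o+d*(z-o[2])/d[2]
def proj(s,p):
    M=s["cam_to_world"];c=M[:3,:3].T@(np.array(p)-M[:3,3]);return c[0]/c[2]*s["fx"]+s["cx"],c[1]/c[2]*s["fy"]+s["cy"]
def blob(s,lo,hi,box):
    h=cv2.cvtColor(s["image"],cv2.COLOR_RGB2HSV);m=cv2.inRange(h,lo,hi);k=np.zeros_like(m);x0,y0,x1,y1=box;k[y0:y1,x0:x1]=m[y0:y1,x0:x1]
    n,l,st,c=cv2.connectedComponentsWithStats(k);return [(st[i,4],c[i].round(2),st[i,:4]) for i in range(1,n) if st[i,4]>=3],l
E
python3 - <<'E'
import pickle,cv2,numpy as np
from h import *
d=pickle.load(open("snap0.pkl","rb"))
T,S=d["top"],d["side"]
a=cv2.resize(T["image"][155:225,180:280],(800,560),interpolation=cv2.INTER_CUBIC)
cv2.imwrite("pics/topc.png",a[:,:,::-1])
b=cv2.resize(S["image"][160:240,215:285],(525,600),interpolation=cv2.INTER_CUBIC)
cv2.imwrite("pics/sidec.png",b[:,:,::-1])
print("red",blob(T,(0,90,80),(8,255,255),(195,160,280,225))[0],blob(T,(170,90,80),(180,255,255),(195,160,280,225))[0])
print("brass",blob(T,(12,110,120),(28,255,255),(220,170,260,210))[0])
E
```

```text
red [(np.int32(3), array([214., 206.]), array([213, 206,   3,   1], dtype=int32))] []
brass [(np.int32(7), array([236.  , 187.71]), array([235, 187,   3,   3], dtype=int32))]
```

View pics/topc.png

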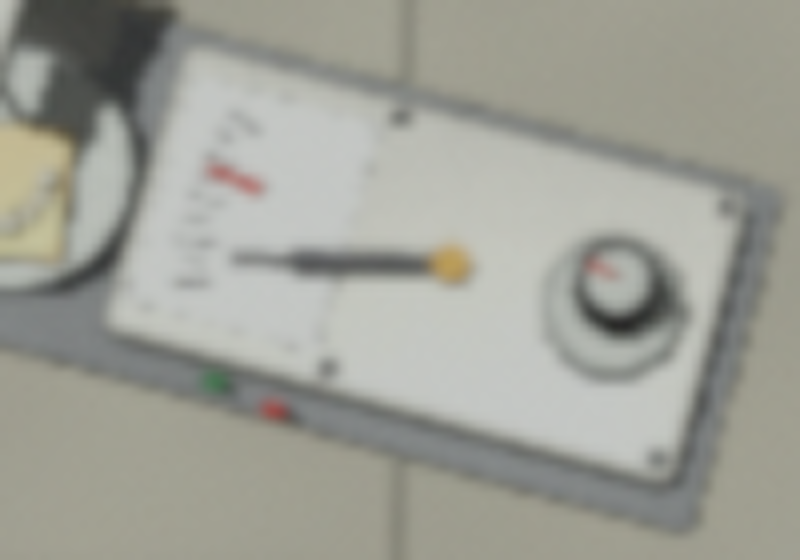

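View pics/sidec.png

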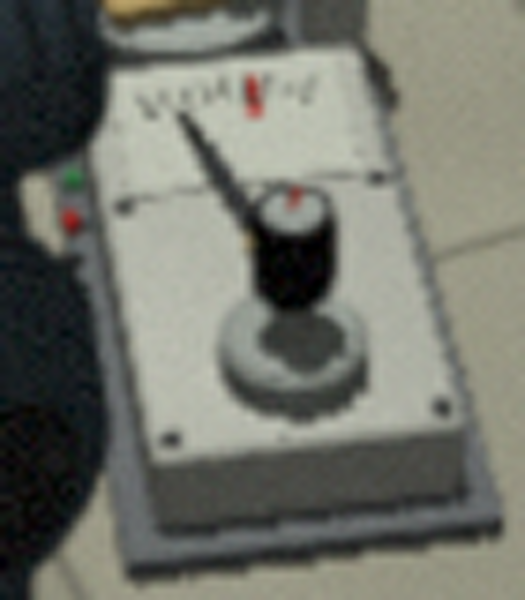

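```bash
cat > m.py <<'E'
import pickle
from h import *
d=pickle.load(open("snap0.pkl","rb"));T,S=d["top"],d["side"]
t=lambda x,y:(180+(x+.5)/8-.5,155+(y+.5)/8-.5)
q=lambda x,y:(215+(x+.5)/7.5-.5,160+(y+.5)/7.5-.5)
if __name__=="__main__":
    P=lambda n,p:print(n,np.round(p,4))
    P("knob top",onz(T,*t(617,285),.152));P("knob side",onz(S,*q(295,212),.152))
    P("sleeve top",onz(T,*t(614,308),.082));P("sleeve side",onz(S,*q(294,340),.082))
    A=np.array([np.r_[(lambda r:np.cross(r[1],[1,0,0]))(ray(T,*t(617,285)))]])
    o1,d1=ray(T,*t(617,285));o2,d2=ray(S,*q(295,212))
    ab=np.linalg.lstsq(np.c_[d1,-d2],o2-o1,rcond=None)[0];P("tri",[(o1+d1*ab[0]),(o2+d2*ab[1])])
    piv=onz(T,*t(452,265),.07);tip=onz(T,*t(232,259),.0675);P("piv",piv);P("tip",tip)
    k=onz(T,*t(617,285),.152)
    print("piv-knob",np.linalg.norm((piv-k)[:2]),"armlen",np.linalg.norm((tip-piv)[:2]))
    for z in(.0675,.061):
        a=onz(T,*t(265,188),z);b=onz(T,*t(210,170),z);P("mark",[a,b]);print(np.linalg.norm((a-piv)[:2]),np.linalg.norm((b-piv)[:2]))
        ang=lambda p:np.arctan2(*(p-piv)[1::-1]); print(np.degrees([ang(a),ang(b),ang(tip)]))
    for n,p in(("smark",q(256,100)),("stip",q(181,113))):P(n,onz(S,*p,.0675 if n=="stip" else .061))
E
python3 m.py
```

```text
knob top [ 0.5009 -0.0491  0.152 ]
knob side [ 0.5056 -0.0525  0.152 ]
sleeve top [ 0.5014 -0.049   0.082 ]
sleeve side [ 0.5032 -0.0569  0.082 ]
tri [[ 0.5013 -0.0492  0.1494]
 [ 0.5064 -0.0507  0.1503]]
piv [0.5219 0.0245 0.07  ]
tip [0.5238 0.1244 0.0675]
piv-knob 0.07651675968310397 armlen 0.09990180883867403
mark [[0.5567 0.1103 0.0675]
 [0.5647 0.1355 0.0675]]
0.09258156665835304 0.11900091545123381
[67.93072365 68.92932055 88.94015313]
mark [[0.5579 0.1108 0.061 ]
 [0.5659 0.1362 0.061 ]]
0.09354799052803477 0.12005903041830425
[67.38368621 68.49829677 88.94015313]
smark [0.5649 0.1237 0.061 ]
stip [0.5254 0.1223 0.0675]
```

```bash
cat > to.py <<'E'
import sys
from plant import arm
import numpy as np
from scipy.spatial.transform import Rotation as R
s=arm.read_state();r=R.from_euler("xyz",s["orientation"],degrees=True).as_matrix()
print("t",s["t"].__round__(2),"pos",s["eef_pos"].round(4),"j",s["joints"].round(1),"F",s["force"].round(2),"M",s["moment"].round(2),"op",round(s["opening"],4))
print(r.round(3).tolist())
if len(sys.argv)>3: print("offset cm",(r.T@(np.array([float(v) for v in sys.argv[1:4]])-s["eef_pos"])*100).round(2))
E
python3 to.py .503 -.050 .215; python3 -m pendant '{"offset":[[0,0,0],[0,0,0]],"twist":[[4,0,0],[10,0,0]],"jaw":[1,1]}'; python3 to.py
```

```text
t 0.1 pos [ 0.1964 -0.4863  0.2302] j [-75.3   2.8   5.6  92.9   0.   82.7] F [0.28 0.34 0.39] M [ 0.01  0.01 -0.07] op 0.0855
[[-0.001, 0.374, -0.927], [0.002, -0.927, -0.374], [-1.0, -0.002, -0.0]]
offset cm [  1.6  -28.97 -44.76]
t: 0.35
eef_pos: [0.1965, -0.4864, 0.2305]
orientation: [-86.8, 89.9, 105.0]
force: [-0.9, 0.4, 0.3]
opening: 0.0853
t 0.35 pos [ 0.1965 -0.4864  0.2305] j [-75.3   2.8   5.6  92.9  -0.   92.9] F [-0.86  0.45  0.34] M [-0.03  0.01 -0.02] op 0.0853
[[-0.0, 0.205, -0.979], [0.001, -0.979, -0.205], [-1.0, -0.002, 0.0]]
```

```bash
python3 -m pendant '{"offset":[[0,-2,-2.2],[0.1,-4.5,-4.8],[0.2,-7,-7.5],[0.3,-9.5,-10.2],[0.4,-12,-12.9],[0.5,-14.5,-15.6],[0.6,-17,-18.3],[0.7,-19.5,-20.9],[0.8,-22,-23.6],[0.9,-24.5,-26.3],[1,-27,-28.9],[1.1,-29.5,-31.6],[1.2,-31.5,-33.8],[1.3,-33.5,-35.9],[1.4,-35,-37.5],[1.5,-36,-38.5],[1.5,-36.4,-38.9],[1.5,-36.4,-38.9]],"twist":[[-10,0,0],[-20,0,0],[-30,0,0],[-40,0,0],[-50,0,0],[-60,0,0],[-70,0,0],[-80,0,0],[-90,0,0],[-100,0,0],[-110,0,0],[-120,0,0],[-130,0,0],[-140,0,0],[-150,0,0],[-160,0,0],[-160,0,0],[-160,0,0]],"jaw":[1,1,1,1,1,1,1,1,1,1,1,1,1,1,1,1,1,1]}' 30
python3 -m pendant '{"offset":[[0,0,0],[0,0,0],[0,0,0],[0,0,0],[0,0,0],[0,0,0],[0,0,0],[0,0,0],[0,0,0]],"twist":[[-10,0,0],[-20,0,0],[-30,0,0],[-40,0,0],[-50,0,0],[-60,0,0],[-70,0,0],[-70,0,0],[-70,0,0]],"jaw":[1,1,1,1,1,1,1,1,1]}'
python3 to.py .5025 -.050 .123
python3 - <<'E'
from plant import viewer
import cv2,numpy as np
a=viewer.snapshot("top")["image"][140:240,160:300];b=viewer.snapshot("side")["image"][150:250,190:330]
cv2.imwrite("pics/v5.png",cv2.resize(np.vstack([a,b]),(420*1,600),interpolation=cv2.INTER_CUBIC)[:,:,::-1])
E
```

```text
t: 2.6
eef_pos: [0.5013, -0.0499, 0.216]
orientation: [-168.4, 90.0, -176.6]
force: [0.2, -0.2, -0.4]
opening: 0.0853
t: 3.72
eef_pos: [0.5013, -0.0503, 0.2164]
orientation: [-150.4, 90.0, -88.7]
force: [-0.1, -0.8, -0.4]
opening: 0.0854
t 3.73 pos [ 0.5013 -0.0503  0.2164] j [-13.4  -0.6   0.6  91.2  -0.  -75.1] F [-0.07 -0.83 -0.41] M [ 0.05  0.03 -0.01] op 0.0854
[[0.0, -0.881, 0.473], [-0.0, 0.473, 0.881], [-1.0, -0.0, -0.0]]
offset cm [ 9.34 -0.09  0.09]
```

View pics/v5.png

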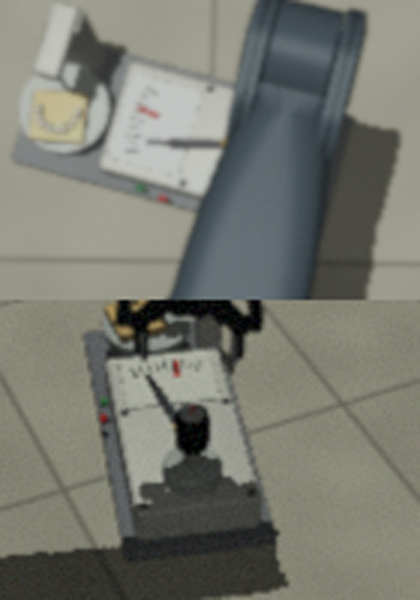

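The top view still shows the scale, tip and mark clear of the robot, and in the side view the open gripper is above the knob. Next I descend and close.

```bash
python3 -m pendant '{"offset":[[1.5,0,0],[3.5,0,0],[5.5,0,0],[7.5,0,0],[8.8,0,0],[9.5,0,0],[9.7,0,0],[9.7,0,0],[9.7,0,0]],"twist":[[0,0,0],[0,0,0],[0,0,0],[0,0,0],[0,0,0],[0,0,0],[0,0,0],[0,0,0],[0,0,0]],"jaw":[1,1,1,1,1,1,1,1,1]}' 40
python3 to.py
python3 -m pendant '{"offset":[[0,0,0],[0,0,0],[0,0,0],[0,0,0],[0,0,0],[0,0,0],[0,0,0],[0,0,0],[0,0,0],[0,0,0]],"twist":[[0,0,0],[0,0,0],[0,0,0],[0,0,0],[0,0,0],[0,0,0],[0,0,0],[0,0,0],[0,0,0],[0,0,0]],"jaw":[0.6,0.3,0.1,-0.1,-0.3,-0.5,-0.7,-0.9,-1,-1]}'
python3 to.py
```

```text
t: 4.95
eef_pos: [0.5021, -0.0501, 0.1202]
orientation: [-75.2, 89.9, -13.3]
force: [-0.5, 0.3, -0.3]
opening: 0.0853
t 4.95 pos [ 0.5021 -0.0501  0.1202] j [-13.3  -0.1  -9.9  80.1   0.  -75.3] F [-0.49  0.26 -0.31] M [ 0.01 -0.03 -0.03] op 0.0853
[[0.002, -0.883, 0.47], [-0.0, 0.47, 0.883], [-1.0, -0.002, 0.0]]
t: 6.2
eef_pos: [0.5031, -0.0508, 0.1203]
orientation: [-85.8, 89.8, -23.8]
force: [4.4, -3.2, 1.1]
opening: 0.035
t 6.2 pos [ 0.5031 -0.0508  0.1203] j [-13.3  -0.1  -9.9  80.   -0.  -75.3] F [ 4.38 -3.2   1.13] M [-0.57 -0.97  0.05] op 0.035
[[0.004, -0.883, 0.47], [-0.002, 0.47, 0.883], [-1.0, -0.004, 0.0]]
```

```bash
python3 -m pendant '{"offset":[[0,-0.06,0],[0,-0.12,0],[0.1,-0.12,0],[0.2,-0.12,0],[0.2,-0.12,0]],"twist":[[0,0,0],[0,0,0],[0,0,0],[0,0,0],[0,0,0]],"jaw":[-1,-1,-1,-1,-1]}'
python3 to.py
python3 -m pendant '{"offset":[[0.05,0,0],[0.1,0,0],[0.15,0,0],[0.2,0,0],[0.2,0,0]],"twist":[[0,0,0],[0,0,0],[0,0,0],[0,0,0],[0,0,0]],"jaw":[-1,-1,-1,-1,-1]}'
python3 to.py
```

```text
t: 6.82
eef_pos: [0.5032, -0.0508, 0.1175]
orientation: [-85.7, 89.9, -23.8]
force: [3.5, -2.9, 0.3]
opening: 0.0352
t 6.83 pos [ 0.5032 -0.0508  0.1175] j [-13.4   0.1 -10.   79.8  -0.  -75.3] F [ 3.45 -2.93  0.28] M [-0.57 -1.02  0.05] op 0.0352
[[0.002, -0.883, 0.47], [-0.001, 0.47, 0.883], [-1.0, -0.002, 0.0]]
t: 7.45
eef_pos: [0.5033, -0.0508, 0.1156]
orientation: [-86.4, 89.9, -24.4]
force: [4.9, -2.5, 1.5]
opening: 0.0349
t 7.45 pos [ 0.5033 -0.0508  0.1156] j [-13.4   0.1 -10.2  79.6  -0.  -75.3] F [ 4.95 -2.49  1.49] M [-0.66 -1.   -0.  ] op 0.0349
[[0.002, -0.883, 0.47], [-0.001, 0.47, 0.883], [-1.0, -0.002, 0.0]]
```

```bash
python3 -m pendant '{"offset":[[0,-0.1,0],[0,-0.2,0],[0,-0.2,0]],"twist":[[0,0,0],[0,0,0],[0,0,0]],"jaw":[-1,-1,-1]}'
python3 to.py
python3 -m pendant '{"offset":[[0.05,0,0],[0.1,0,0],[0.15,0,0],[0.2,0,0],[0.2,0,0]],"twist":[[0,0,0],[0,0,0],[0,0,0],[0,0,0],[0,0,0]],"jaw":[-1,-1,-1,-1,-1]}'
python3 to.py
```

```text
t: 7.82
eef_pos: [0.5035, -0.051, 0.1148]
orientation: [89.8, 89.9, 151.8]
force: [2.8, -0.2, 0.0]
opening: 0.0348
t 7.83 pos [ 0.5035 -0.051   0.1148] j [-13.4   0.4 -10.   79.7   0.  -75.4] F [ 2.76 -0.16  0.01] M [-0.14 -0.34 -0.  ] op 0.0348
[[-0.002, -0.883, 0.469], [0.001, 0.469, 0.883], [-1.0, 0.002, 0.0]]
t: 8.45
eef_pos: [0.5036, -0.0511, 0.1129]
orientation: [90.7, 89.9, 152.6]
force: [-0.1, 1.4, 1.1]
opening: 0.035
t 8.45 pos [ 0.5036 -0.0511  0.1129] j [-13.4   0.4 -10.2  79.5   0.  -75.4] F [-0.14  1.39  1.13] M [ 0.23  0.27 -0.02] op 0.035
[[-0.002, -0.883, 0.47], [0.001, 0.47, 0.883], [-1.0, 0.002, -0.0]]
```

```bash
python3 -m pendant '{"offset":[[0.05,0,0],[0.1,0,0],[0.15,0,0],[0.15,0,0]],"twist":[[0,0,0],[0,0,0],[0,0,0],[0,0,0]],"jaw":[-1,-1,-1,-1]}'
python3 -m pendant '{"offset":[[0.05,0,0],[0.1,0,0],[0.1,0,0]],"twist":[[0,0,0],[0,0,0],[0,0,0]],"jaw":[-1,-1,-1]}'
python3 to.py
```

```text
t: 8.95
eef_pos: [0.5037, -0.0511, 0.1114]
orientation: [92.1, 89.9, 154.1]
force: [-2.8, 2.0, 1.2]
opening: 0.0351
t: 9.32
eef_pos: [0.5037, -0.0512, 0.1105]
orientation: [92.8, 89.9, 154.7]
force: [-3.2, 2.8, 1.4]
opening: 0.0347
t 9.32 pos [ 0.5037 -0.0512  0.1105] j [-13.4   0.5 -10.4  79.2   0.  -75.4] F [-3.23  2.79  1.37] M [ 0.61  1.03 -0.02] op 0.0347
[[-0.001, -0.883, 0.47], [0.001, 0.47, 0.883], [-1.0, 0.001, -0.0]]
```

```bash
python3 -m pendant '{"offset":[[0.05,0.06,0],[0.1,0.12,0],[0.15,0.12,0],[0.15,0.12,0]],"twist":[[0,0,0],[0,0,0],[0,0,0],[0,0,0]],"jaw":[-1,-1,-1,-1]}'
python3 -m pendant '{"offset":[[0.05,0,0],[0.1,0,0],[0.1,0,0]],"twist":[[0,0,0],[0,0,0],[0,0,0]],"jaw":[-1,-1,-1]}'
python3 to.py
```

```text
t: 9.82
eef_pos: [0.5036, -0.0511, 0.1094]
orientation: [-87.5, 89.9, -25.5]
force: [-1.4, 2.4, 1.5]
opening: 0.0348
t: 10.2
eef_pos: [0.5036, -0.051, 0.1084]
orientation: [-88.0, 90.0, -26.0]
force: [-0.2, 0.9, 0.8]
opening: 0.0351
t 10.2 pos [ 0.5036 -0.051   0.1084] j [-13.4   0.4 -10.7  78.8  -0.  -75.4] F [-0.18  0.87  0.81] M [0.27 0.39 0.02] op 0.0351
[[0.001, -0.883, 0.47], [-0.0, 0.47, 0.883], [-1.0, -0.001, 0.0]]
```

```bash
python3 -m pendant '{"offset":[[0.05,0,0],[0.1,0,0],[0.1,0,0]],"twist":[[0,0,0],[0,0,0],[0,0,0]],"jaw":[-1,-1,-1]}'
python3 -m pendant '{"offset":[[0.05,0,0],[0.1,0,0],[0.1,0,0]],"twist":[[0,0,0],[0,0,0],[0,0,0]],"jaw":[-1,-1,-1]}'
```

```text
t: 10.58
eef_pos: [0.5035, -0.051, 0.1074]
orientation: [-88.4, 90.0, -26.4]
force: [-0.4, 0.5, 1.3]
opening: 0.0347
t: 10.95
eef_pos: [0.5036, -0.051, 0.1067]
orientation: [-85.1, 89.9, -23.1]
force: [0.1, 1.2, 2.8]
opening: 0.0347
```

```bash
python3 -m pendant '{"offset":[[0.05,0,0],[0.1,0,0],[0.1,0,0]],"twist":[[0,0,0],[0,0,0],[0,0,0]],"jaw":[-1,-1,-1]}'
```

```text
t: 11.32
eef_pos: [0.5036, -0.051, 0.1065]
orientation: [-81.6, 89.9, -19.6]
force: [-0.7, 0.6, 6.0]
opening: 0.0346
```

```bash
python3 -m pendant '{"offset":[[0.03,0,0],[0.03,0,0],[0.03,0,0]],"twist":[[0,0,0],[0,0,0],[0,0,0]],"jaw":[-1,-1,-1]}'
```

```text
t: 11.7
eef_pos: [0.5036, -0.051, 0.1064]
orientation: [-80.2, 89.9, -18.2]
force: [-2.0, 0.7, 7.4]
opening: 0.035
```

```bash
python3 -m pendant '{"offset":[[0.03,0,0],[0.03,0,0],[0.03,0,0]],"twist":[[0,0,0],[0,0,0],[0,0,0]],"jaw":[-1,-1,-1]}'
```

```text
t: 12.08
eef_pos: [0.5036, -0.051, 0.1063]
orientation: [-79.5, 89.9, -17.5]
force: [-2.0, 0.4, 8.0]
opening: 0.0349
```

```bash
python3 -m pendant '{"offset":[[0,0,0],[0,0,0],[0,0,0]],"twist":[[0,0,0],[0,0,0],[0,0,0]],"jaw":[-1,-1,-1]}'; python3 to.py
```

```text
t: 12.45
eef_pos: [0.5036, -0.051, 0.1063]
orientation: [-79.9, 89.9, -17.9]
force: [-1.7, 0.8, 8.9]
opening: 0.0349
t 12.45 pos [ 0.5036 -0.051   0.1063] j [-13.4   0.4 -11.   78.6  -0.  -75.4] F [-1.74  0.8   8.94] M [ 0.28  0.73 -0.01] op 0.0349
[[0.001, -0.883, 0.47], [-0.0, 0.47, 0.883], [-1.0, -0.002, 0.0]]
```

```bash
python3 -m pendant '{"offset":[[0.03,0,0],[0.03,0,0],[0.03,0,0]],"twist":[[0,0,0],[0,0,0],[0,0,0]],"jaw":[-1,-1,-1]}'
```

```text
t: 12.82
eef_pos: [0.5036, -0.051, 0.1062]
orientation: [-78.0, 89.9, -16.1]
force: [-2.8, 0.6, 8.6]
opening: 0.0351
```

```bash
python3 -m pendant '{"offset":[[0.03,0,0],[0.03,0,0],[0.03,0,0]],"twist":[[0,0,0],[0,0,0],[0,0,0]],"jaw":[-1,-1,-1]}'
```

```text
t: 13.2
eef_pos: [0.5036, -0.051, 0.1061]
orientation: [-79.3, 89.9, -17.3]
force: [-2.1, 1.2, 9.5]
opening: 0.0346
```

```bash
python3 -m pendant '{"offset":[[0,0,0],[0,0,0],[0,0,0]],"twist":[[0,0,0],[0,0,0],[0,0,0]],"jaw":[-1,-1,-1]}'; python3 to.py
```

```text
t: 13.58
eef_pos: [0.5036, -0.051, 0.1061]
orientation: [-78.4, 89.9, -16.4]
force: [-3.6, -0.7, 9.3]
opening: 0.0351
t 13.57 pos [ 0.5036 -0.051   0.1061] j [-13.4   0.4 -11.   78.5  -0.  -75.4] F [-3.58 -0.74  9.29] M [0.31 0.93 0.02] op 0.0351
[[0.002, -0.883, 0.47], [-0.0, 0.47, 0.883], [-1.0, -0.002, 0.0]]
```

```bash
python3 -m pendant '{"offset":[[0.06,0,0],[0.06,0,0],[0.06,0,0]],"twist":[[0,0,0],[0,0,0],[0,0,0]],"jaw":[-1,-1,-1]}'
```

```text
t: 13.95
eef_pos: [0.5036, -0.051, 0.1057]
orientation: [-78.7, 89.9, -16.7]
force: [-2.6, 0.5, 10.8]
opening: 0.0349
```

```bash
python3 -m pendant '{"offset":[[0.05,0,0],[0.05,0,0],[0.05,0,0],[0.05,0,0]],"twist":[[0,0,0],[0,0,0],[0,0,0],[0,0,0]],"jaw":[-1,-1,-1,-1]}';python3 to.py
```

```text
t: 14.45
eef_pos: [0.5036, -0.051, 0.1053]
orientation: [-78.3, 89.9, -16.3]
force: [-3.2, 0.9, 10.9]
opening: 0.0352
t 14.45 pos [ 0.5036 -0.051   0.1053] j [-13.4   0.4 -11.1  78.4  -0.  -75.4] F [-3.23  0.9  10.94] M [0.31 0.98 0.01] op 0.0352
[[0.002, -0.883, 0.469], [-0.001, 0.469, 0.883], [-1.0, -0.002, 0.0]]
```

```bash
python3 -m pendant '{"offset":[[0.05,0,0],[0.05,0,0],[0.05,0,0]],"twist":[[0,0,0],[0,0,0],[0,0,0]],"jaw":[-1,-1,-1]}'
```

```text
t: 14.82
eef_pos: [0.5037, -0.051, 0.1049]
orientation: [-78.9, 89.9, -16.9]
force: [-2.9, 0.7, 11.5]
opening: 0.035
```

```bash
python3 -m pendant '{"offset":[[0.05,0,0],[0.05,0,0],[0.05,0,0]],"twist":[[0,0,0],[0,0,0],[0,0,0]],"jaw":[-1,-1,-1]}'; python3 -m pendant '{"offset":[[0,0,0],[0,0,0],[0,0,0]],"twist":[[0,0,0],[0,0,0],[0,0,0]],"jaw":[-1,-1,-1]}'
```

```text
t: 15.2
eef_pos: [0.5037, -0.051, 0.1046]
orientation: [-79.2, 89.9, -17.2]
force: [-3.8, 0.9, 12.4]
opening: 0.0349
t: 15.58
eef_pos: [0.5037, -0.051, 0.1046]
orientation: [-78.8, 89.9, -16.8]
force: [-4.0, 0.1, 12.3]
opening: 0.0349
```

```bash
python3 -m pendant '{"offset":[[0.05,0,0],[0.05,0,0],[0.05,0,0]],"twist":[[0,0,0],[0,0,0],[0,0,0]],"jaw":[-1,-1,-1]}';python3 to.py
```

```text
t: 15.95
eef_pos: [0.5037, -0.051, 0.1042]
orientation: [-78.0, 89.9, -16.0]
force: [-3.7, 0.3, 11.6]
opening: 0.035
t 15.95 pos [ 0.5037 -0.051   0.1042] j [-13.4   0.4 -11.2  78.3  -0.  -75.4] F [-3.69  0.32 11.61] M [0.35 1.18 0.09] op 0.035
[[0.002, -0.883, 0.469], [-0.001, 0.469, 0.883], [-1.0, -0.002, 0.0]]
```

```bash
python3 -m pendant '{"offset":[[0,0.04,0],[0,0.04,0],[0,0.04,0],[0,0.04,0],[0,0.04,0],[0,0.04,0],[0,0.04,0]],"twist":[[0,0,0],[0,0,0],[3,0,0],[6,0,0],[9,0,0],[12,0,0],[12,0,0]],"jaw":[-1,-1,-1,-1,-1,-1,-1]}';python3 to.py
cat > tip.py <<'E'
import sys,pickle
from plant import viewer
from h import *
from m import t
s=viewer.snapshot("top");im=cv2.cvtColor(s["image"],cv2.COLOR_RGB2GRAY).astype(np.float32);hs=s["image"].astype(np.float32)
pickle.dump(s,open("last.pkl","wb"))
# polar sampling about pivot at tip height: darkness and redness per angle
piv=onz(s,*t(452,265),.07)
A=np.radians(np.arange(50,110,.1))
def prof(img,r0,r1,z):
    out=[]
    for r in np.arange(r0,r1,.001):
        uv=np.array([proj(s,[piv[0]+r*np.cos(a),piv[1]+r*np.sin(a),z]) for a in A],np.float32)
        out.append(cv2.remap(img,uv[:,:1],uv[:,1:],cv2.INTER_CUBIC)[:,0])
    return np.mean(out,0)
def peak(p):
    p=p-np.median(p);i=p.argmax();w=np.where((np.abs(np.arange(len(p))-i)<35),np.clip(p-.3*p[i],0,None),0);return np.degrees((w*A).sum()/w.sum()),p[i]
dark=peak(-prof(im,.05,.075,.0675));d2=peak(-prof(im,.075,.095,.0675))
red=peak(prof(hs[:,:,0]-hs[:,:,1:].max(2),.092,.118,.061))
print("arm",np.round(dark,2),np.round(d2,2),"mark",np.round(red,2),"x mm",round((red[0]-dark[0])*-1.745,2) if 0 else [round((red[0]-k[0])*1.745,2) for k in(dark,d2)])
E
python3 tip.py
```

```text
t: 16.82
eef_pos: [0.5036, -0.0508, 0.1043]
orientation: [-62.0, 89.8, -12.0]
force: [-4.3, 0.3, 12.4]
opening: 0.0349
t 16.82 pos [ 0.5036 -0.0508  0.1043] j [-13.4   0.3 -11.2  78.3   0.  -63.3] F [-4.28  0.26 12.43] M [0.4  1.09 0.1 ] op 0.0349
[[0.003, -0.766, 0.643], [-0.001, 0.643, 0.766], [-1.0, -0.002, 0.001]]
arm [86.52 90.38] [86.92 69.66] mark [68.19 43.32] x mm [np.float64(-31.98), np.float64(-32.68)]
```

```bash
python3 -m pendant '{"offset":[[0,0.05,-0.04],[0,0.05,-0.04],[0,0.05,-0.04],[0,0.05,-0.04],[0,0.05,-0.04],[0,0.05,-0.04],[0,0.05,-0.04],[0,0.05,-0.04]],"twist":[[4,0,0],[8,0,0],[12,0,0],[16,0,0],[20,0,0],[24,0,0],[28,0,0],[32,0,0]],"jaw":[-1,-1,-1,-1,-1,-1,-1,-1]}';python3 to.py;python3 tip.py
```

```text
t: 17.88
eef_pos: [0.5036, -0.0504, 0.1045]
orientation: [-12.5, 89.8, 5.4]
force: [-2.7, 1.4, 12.6]
opening: 0.0348
t 17.88 pos [ 0.5036 -0.0504  0.1045] j [-13.4   0.3 -11.3  78.2   0.1 -31.2] F [-2.7   1.42 12.62] M [0.67 0.74 0.07] op 0.0348
[[0.004, -0.307, 0.952], [0.0, 0.952, 0.307], [-1.0, -0.001, 0.004]]
arm [80.79 91.57] [80.97 64.7 ] mark [68.19 43.26] x mm [np.float64(-21.99), np.float64(-22.3)]
```

```bash
python3 -m pendant '{"offset":[[0,0,0],[0,0,0],[0,0,0],[0,0,0],[0,0,0],[0,0,0],[0,0,0],[0,0,0],[0,0,0],[0,0,0]],"twist":[[4,0,0],[8,0,0],[12,0,0],[16,0,0],[20,0,0],[24,0,0],[28,0,0],[32,0,0],[36,0,0],[40,0,0]],"jaw":[-1,-1,-1,-1,-1,-1,-1,-1,-1,-1]}';python3 to.py;python3 tip.py
```

```text
t: 19.18
eef_pos: [0.5039, -0.0501, 0.1046]
orientation: [34.1, 89.7, 12.0]
force: [-2.5, 3.1, 11.8]
opening: 0.0352
t 19.18 pos [ 0.5039 -0.0501  0.1046] j [-13.3   0.2 -11.3  78.2   0.1   8.8] F [-2.53  3.09 11.76] M [0.71 0.45 0.06] op 0.0352
[[0.005, 0.376, 0.927], [0.001, 0.927, -0.376], [-1.0, 0.003, 0.004]]
arm [73.4  88.33] [73.68 69.12] mark [68.3  44.64] x mm [np.float64(-8.9), np.float64(-9.4)]
```

```bash
python3 -m pendant '{"offset":[[0,0,0],[0,0,0],[0,0,0],[0,0,0],[0,0,0],[0,0,0],[0,0,0],[0,0,0],[0,0,0]],"twist":[[4,0,0],[8,0,0],[12,0,0],[16,0,0],[20,0,0],[24,0,0],[27,0,0],[27,0,0],[27,0,0]],"jaw":[-1,-1,-1,-1,-1,-1,-1,-1,-1]}';python3 to.py;python3 tip.py
python3 - <<'E'
import pickle,cv2
i=pickle.load(open("last.pkl","rb"))["image"][160:205,185:255]
cv2.imwrite("pics/v6.png",cv2.resize(i,(700,450),interpolation=cv2.INTER_CUBIC)[:,:,::-1])
E
```

```text
t: 20.35
eef_pos: [0.5042, -0.05, 0.1047]
orientation: [60.7, 89.7, 11.8]
force: [-1.9, 2.9, 11.5]
opening: 0.035
t 20.35 pos [ 0.5042 -0.05    0.1047] j [-13.3   0.2 -11.3  78.2   0.1  35.6] F [-1.88  2.85 11.54] M [0.73 0.41 0.06] op 0.035
[[0.006, 0.754, 0.657], [0.001, 0.657, -0.754], [-1.0, 0.005, 0.003]]
arm [68.93 93.69] [68.97 74.84] mark [68.06 33.34] x mm [np.float64(-1.52), np.float64(-1.6)]
```

View pics/v6.png

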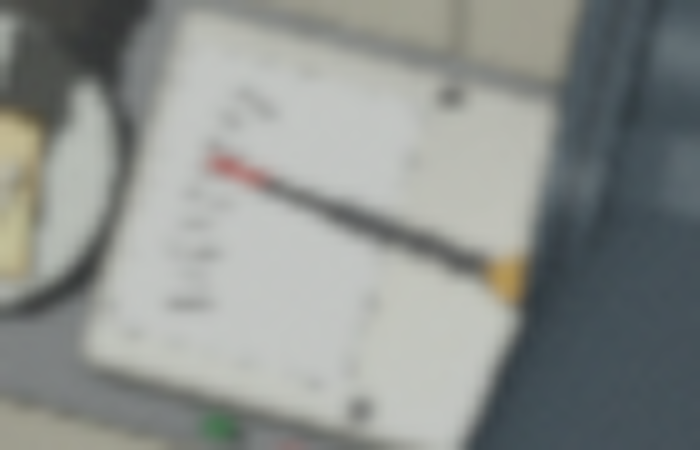

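The picture shows the arm tip (270,182) lying at the inner end of the red stroke (215–265, 160–182), still just short of it. Mark occlusion biases the estimate, so I use the earlier 68.25° and add 6° to cover the slip-back.

```bash
python3 -m pendant '{"offset":[[0,0,0],[0,0,0],[0,0,0],[0,0,0],[0,0,0],[0,0,0]],"twist":[[2,0,0],[4,0,0],[6,0,0],[6,0,0],[6,0,0],[6,0,0]],"jaw":[-1,-1,-1,-1,-1,-1]}';python3 to.py;python3 tip.py
```

```text
t: 21.15
eef_pos: [0.5042, -0.05, 0.1047]
orientation: [66.8, 89.7, 11.8]
force: [-1.2, 3.0, 11.6]
opening: 0.0349
t 21.15 pos [ 0.5042 -0.05    0.1047] j [-13.3   0.2 -11.3  78.2   0.1  41.6] F [-1.15  3.   11.64] M [0.7  0.38 0.09] op 0.0349
[[0.006, 0.819, 0.574], [0.001, 0.574, -0.819], [-1.0, 0.005, 0.002]]
arm [67.6  90.62] [67.95 72.87] mark [68.28 35.1 ] x mm [np.float64(1.19), np.float64(0.58)]
```

```bash
python3 -m pendant '{"offset":[[-0.1,0,0],[-0.2,0,0],[-0.3,0,0],[-0.4,0,0],[-0.5,0,0],[-0.6,0,0],[-0.7,0,0],[-0.8,0,0],[-0.9,0,0],[-1.0,0,0],[-1.1,0,0],[-1.2,0,0],[-1.2,0,0]],"twist":[[0,0,0],[0,0,0],[0,0,0],[0,0,0],[0,0,0],[0,0,0],[0,0,0],[0,0,0],[0,0,0],[0,0,0],[0,0,0],[0,0,0],[0,0,0]],"jaw":[-1,-1,-1,-1,-1,-1,-1,-1,-1,-1,-1,-1,-1]}';python3 to.py;python3 tip.py
```

```text
t: 22.82
eef_pos: [0.504, -0.0499, 0.1136]
orientation: [83.5, 89.8, 28.5]
force: [4.4, 3.4, 1.5]
opening: 0.035
t 22.82 pos [ 0.504  -0.0499  0.1136] j [-13.3   0.1 -10.4  79.3   0.2  41.6] F [4.43 3.35 1.54] M [ 0.97 -1.23  0.07] op 0.035
[[0.004, 0.819, 0.574], [0.002, 0.574, -0.819], [-1.0, 0.004, 0.0]]
arm [67.61 90.07] [67.96 72.77] mark [68.28 35.74] x mm [np.float64(1.17), np.float64(0.56)]
```

```bash
python3 -m pendant '{"offset":[[-0.1,0,0],[-0.2,0,0],[-0.3,0,0],[-0.4,0,0],[-0.4,0,0],[-0.4,0,0]],"twist":[[0,0,0],[0,0,0],[0,0,0],[0,0,0],[0,0,0],[0,0,0]],"jaw":[-1,-1,-1,-1,-1,-1]}';python3 to.py;python3 tip.py
```

```text
t: 23.62
eef_pos: [0.504, -0.0499, 0.1175]
orientation: [84.6, 89.8, 29.6]
force: [5.4, 3.2, 1.8]
opening: 0.0353
t 23.62 pos [ 0.504  -0.0499  0.1175] j [-13.3   0.1 -10.   79.7   0.2  41.6] F [5.4  3.22 1.81] M [ 0.95 -1.31  0.1 ] op 0.0353
[[0.004, 0.819, 0.574], [0.002, 0.574, -0.819], [-1.0, 0.004, 0.0]]
arm [67.6  89.16] [67.96 72.65] mark [68.28 35.28] x mm [np.float64(1.18), np.float64(0.56)]
```

```bash
python3 -m pendant '{"offset":[[0,0,0],[0,0,0],[0,0,0],[0,0,0]],"twist":[[-1.5,0,0],[-3,0,0],[-3,0,0],[-3,0,0]],"jaw":[-1,-1,-1,-1]}';python3 to.py;python3 tip.py
```

```text
t: 24.18
eef_pos: [0.5039, -0.0499, 0.1175]
orientation: [83.0, 89.8, 31.0]
force: [4.5, 3.7, 1.9]
opening: 0.0351
t 24.18 pos [ 0.5039 -0.0499  0.1175] j [-13.4   0.1 -10.   79.8   0.2  38.6] F [4.48 3.73 1.86] M [ 0.97 -1.25 -0.08] op 0.0351
[[0.004, 0.788, 0.616], [0.002, 0.616, -0.788], [-1.0, 0.004, 0.0]]
arm [68.38 90.98] [68.46 73.87] mark [68.31 33.49] x mm [np.float64(-0.14), np.float64(-0.27)]
```

```bash
python3 -m pendant '{"offset":[[0,0,0],[0,0,0],[0,0,0],[0,0,0],[0,0,0],[0,0,0],[0,0,0],[0,0,0]],"twist":[[0,0,0],[0,0,0],[0,0,0],[0,0,0],[0,0,0],[0,0,0],[0,0,0],[0,0,0]],"jaw":[-0.5,0,0.5,1,1,1,1,1]}';python3 to.py;python3 tip.py
```

```text
t: 25.22
eef_pos: [0.5022, -0.0507, 0.1176]
orientation: [5.6, 90.0, -46.4]
force: [-0.7, 0.5, 0.5]
opening: 0.0855
t 25.23 pos [ 0.5022 -0.0507  0.1176] j [-13.4   0.  -10.   79.9  -0.   38.6] F [-0.73  0.46  0.54] M [ 0.05 -0.03 -0.04] op 0.0855
[[0.0, 0.788, 0.616], [-0.0, 0.616, -0.788], [-1.0, 0.0, 0.0]]
arm [68.28 92.02] [68.34 71.22] mark [68.29 33.69] x mm [np.float64(0.02), np.float64(-0.09)]
```

```bash
python3 -m pendant '{"offset":[[-1,0,0],[-3,0,0],[-5.5,0,0],[-8,0,0],[-10,0,0],[-11,0,0],[-11,0,0],[-11,0,0]],"twist":[[0,0,0],[0,0,0],[0,0,0],[0,0,0],[0,0,0],[0,0,0],[0,0,0],[0,0,0]],"jaw":[1,1,1,1,1,1,1,1]}';python3 tip.py
python3 - <<'E'
import pickle,cv2,numpy as np
from plant import viewer
i=pickle.load(open("last.pkl","rb"))["image"][160:205,185:255]
b=viewer.snapshot("side")["image"][160:205,215:285]
cv2.imwrite("pics/v7.png",np.vstack([cv2.resize(k,(460,296),interpolation=cv2.INTER_CUBIC) for k in(i,b)])[:,:,::-1])
E
```

```text
t: 26.28
eef_pos: [0.5018, -0.0506, 0.2266]
orientation: [-141.6, 89.9, 166.4]
force: [0.1, -0.0, -0.3]
opening: 0.0852
arm [68.28 92.05] [68.34 71.17] mark [68.3  33.64] x mm [np.float64(0.04), np.float64(-0.07)]
```

View pics/v7.png

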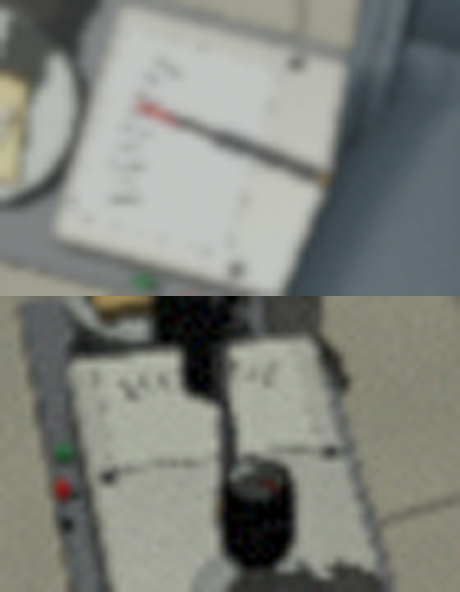

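The top crop shows the arm running straight into the red stroke, with its tip at (175,123). In the side crop a finger hides the mark. The tip is stable and the gripper is clear, so I'm handing in.

```bash
python3 -c "
from plant import arm
print(arm.job_done())"
```

```text
the job is handed in; nothing more can be done
None
```

I tensioned the saw and handed the job in at about 26 s of the 67 s allowed. The tip stood on the red mark in the last top picture.

- **Turning:** I pushed the knob down about 14 mm of loose travel and freed it at 11.5–12.5 N. I turned it clockwise about 117° in one hold, to about 1 mm past the middle of the mark.
- **Locking:** I raised the knob 13 mm and let it settle back into its lock, which showed as the torque reversing. Then I opened the gripper and backed off 11 cm.
- **Last checks:** the top view put the tip within 0.1 mm of the mark. It read the same just after I let go and about 1 s later, after backing off. Scale-height parallax leaves about 1 mm of doubt in that figure.
- **Not confirmed:** the side view could not back this up because a finger hid the mark. I did not re-measure the bystanders, but nothing suggested the arm had touched them. The job reports no verdict.

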